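# Clamp a carving blank in the ratchet bench clamp

### The job

Pull the square wooden blank up out of the rack and stand it upright on the bed of the bench clamp, between the open jaws. Then swing the ratchet lever back and forth, notch by notch, until the wheel will turn no further and the jaw grips the blank firmly, and leave the lever fully back at its home stop. Leave the round rod and the flat slat in the rack.

Things in the scene. Friction and masses are not known exactly. Their poses are not given: they have to be found in the camera images.
- vise: Grey bench clamp, fixed; base 110 x 260 x 12 mm. Origin: centre of the base's underside. Its +y runs along the base from the toothed wheel (upright axis at x = 0, y = -75 mm; 92 mm across, 46 to 58 mm high) to the fixed jaw (face at y = 95 mm, 70 mm wide in x, top 69 mm high). The lever sticks out on the -x side, towards the robot.
- seat (a point): Middle of the open bay on the clamp's bed, 12 mm above the bench: at x = 0, y = 61 mm in the clamp's frame. With the jaw open the bay is 68 mm long in the clamp's y, from the wooden pad to the fixed jaw; jaws are about 66 mm wide in x and 68 mm high. The blank stands here with its sides parallel to the jaws.
- pad: Dark wooden pad of the moving jaw, 66 mm wide, 51 mm high, 10 mm thick. Origin: centre of its gripping face. It moves along the clamp's +y towards the fixed jaw; it is sprung on the jaw (800 N/m, preload 2.4 N) and yields up to 16 mm. It first meets a 36 mm blank standing against the fixed jaw after 32 mm.
- jaw (a joint): Travel in m of the moving jaw along the clamp's +y: 0 fully open (as it starts), about 0.0456 when the wheel comes to its stop and turns no further (a 36 mm blank then held with about 13 N). 6.3 mm a notch. It does not run back by itself.
- lever (a joint): Ratchet lever, swings level, 130 mm from wheel axis to grip. 0 = home stop (pointing 0.6 rad to the -y side of the clamp's -x), 1.2 rad = forward stop (0.6 rad to the +y side). Towards larger values a pawl drives the wheel (notch 0.393 rad, about 5 N at the grip, more at the wheel's stop); back towards 0 it clicks freely. Lost motion up to a notch a stroke. Stays where left.
- lever_grip (a point): Middle of the lever's upright round wooden grip post, 20 mm in diameter, from 70 to 136 mm above the bench; this point is 108 mm above the bench, 130 mm from the wheel's axis. The post does not turn on the lever.
- rack: Open-topped wooden rack fixed to the bench, 58 x 162 x 80 mm high, floor 5 mm thick, three cells in a row along its y axis at y = -52, 0, +52 mm, each about 48 x 47 mm inside. Origin: centre of its underside. One upright stick in each cell, in any order.
- blank_center (a point): Centre of the square wooden blank, 36 x 36 x 140 mm (z along its length), about 0.12 kg, standing in a cell of the rack with its sides about parallel to the rack's. Its top is 145 mm above the bench.
- rod_center (a point): Centre of the round wooden rod, 34 mm in diameter, 125 mm long, standing in another cell; to be left.
- slat_center (a point): Centre of the flat wooden slat, 18 x 38 x 130 mm, standing in another cell; to be left.
Mind the look-alikes: they are no part of the job. Leave any blue or green look-alike of the part that bears blank_center alone. Leave any red look-alike of the part that bears slat_center alone.

How it is judged:
By the outcome, as a careful person would: the job done as asked, in the order asked, and still so for the second after the job is handed in, with the robot touching nothing.
It also fails if it takes over 67 s, if anything falls off the work surface, if the arm or the gripper's body presses on something with over 40 N, if the wrist force passes 120 N, or if a joint passes its speed limit or range.

### The arm

A 6-joint arm with a two-finger parallel gripper is mounted at the origin on the work surface. World frame = base frame: x ahead of the robot, y to its left, z up, the work surface at z = 0. Lengths are in m, angles in rad, forces in N, time in s.
With the tool pointing down it reaches from about 0.25 to 0.8 m from the base axis. Payload 3.9 kg.
Tool frame: the origin (TCP) lies on the centre line of the jaws, within the pads' length; the fingertips stand 25 mm ahead of it and the grasp point (between the pads) lies 6 mm ahead of it; z points along the fingers, y is the line along which they close (so a half turn about z gives the same grasp; the last joint's range is limited). The gripper opens to 85 mm and grips with 20 to 120 N. Pads are 22 mm wide; open, the fingers measure 114 mm over their backs; the gripper's body (76 mm by 85 mm) begins 54 mm behind the grasp point. The pads swing forward as they close: fully open they stand 13 mm farther back than shut.
Start: joints at [0, 0.26, -0.138, 1.173, 0, 1.571], TCP at [0.525, -0, 0.233] pointing down, gripper open.
Joint ranges: [-2.78, 2.78], [-0.83, 1.72], [-1.28, 1.37], [-1.9, 2.12], [-1.57, 1.48], [-3.14, 3.14]. Speed limits (rad/s): [2.57, 2.57, 3.14, 3.14, 3.14, 3.14].

### API

Orientations are given as a unit quaternion [x, y, z, w].
In Python, from rig import ctrl, cams gives the robot as it stands.
- The arm moves only by the tool step_arm, never from a script. Its argument "increments" is a list of rows, each a list of 3 entries, a list of its own where there are three numbers: the shift along the tool's x, y, z in m, then the turn, a rotation vector about the tool's x, y, z in rad, then the closure, from 0 (fully open) to 1 (shut). A call has 1 to 20 rows; each row is the pose to reach, as a shift and turn from the pose commanded when the call began, along the tool's axes at that moment; what a row does not reach only later rows make up. A row lasts 1/12 s, in which the tool goes at most 41.7 mm and 7.16 degrees, less where a joint would pass 70% of its speed; a pose out of reach is approached as far as the arm can. A call with a gripper value outside its range is refused whole. The fingers move at their own pace and stop on an object; the grip force is fixed at half the most. Time passes only in rows, so rows that repeat a pose let the fingers close. It gives the time, the measured TCP pose, the force, the opening and the grip force at its end, in the units of the state.
- ctrl.get_state(): the state, without advancing time (a new reading comes with each control period).
- cams.capture(name): name is "scene" or "side" or "wrist"; returns the picture (400x640x3 uint8, blue, green, red); there is no depth.
- cams.get_calibration(name): a dict with "K" (3x3 intrinsics, pixels), "world_to_cam" (4x4, takes a point from world to camera coordinates). Camera axes: x right, y down, z forward; pixel columns grow to the right and rows downward; lengths in m; the calibration is good to about 2 mm. The wrist camera is an equidistant fisheye: a pixel r from the principal point sees the ray r / f radians off the axis. A picture is of the moment at which its call begins: read the wrist's pose just before it. get_calibration takes no time and is no camera call; for the wrist camera it gives the pose at the moment of the call.
- ctrl.hand_in(): hands the job in; it is judged then, once.
The state is a dict: "time_s": time; "qpos": joint angles; "joint_vel": joint speeds; "joint_torque": joint torques, N m; "ee_pos": TCP position; "orientation": TCP orientation; "contact_force": force on the tool from outside, world axes, zero at the start; "ft_torque": the same for the moment, N m; "opening": finger opening in m; "finger_force": force on a finger pad.
Only numpy, scipy, OpenCV 4.12 (cv2) and the standard library are available. Lean on these libraries where they do the work, as an engineer would, in place of code of your own. Each camera call takes 0.05 s, during which the arm holds its last target. There are 200 camera calls.

## Working session

There is one attempt and no reset: what is moved stays moved. The work goes in short steps, Python scripts to look and compute and a tool call to move; the robot and the scene stay as the last step left them, time stands still between calls to the robot, and variables do not carry over. Pictures are saved under pics/ and viewed, at most 10 in all, crops included, and the job is handed in when it is done.

Besides the shell and the picture viewer there is one more tool, called after "Emit:" in YAML: its name, and indented under it one key for each argument. step_arm: Moves the arm, as the interface text tells. Its arguments: {"type":"object","properties":{"increments":{"type":"array","items":{"type":"array"}}},"required":["increments"]}

```bash
ls; mkdir -p pics; python3 - <<'E'
from rig import ctrl,cams
import cv2,numpy as np
a=cams.capture("scene");b=cams.capture("side")
cv2.imwrite("pics/scene.png",a);cv2.imwrite("pics/side.png",b)
for n in("scene","side"):
    c=cams.get_calibration(n);print(n,np.round(c["K"],1).tolist(),np.round(c["world_to_cam"],3).tolist())
s=ctrl.get_state();print(s)
E
```

```text
pics
scene [[383.0, 0.0, 318.3], [0.0, 383.0, 197.0], [0.0, 0.0, 1.0]] [[-0.66, 0.751, -0.01, 0.405], [0.511, 0.439, -0.739, -0.19], [-0.551, -0.494, -0.673, 1.354], [0.0, 0.0, 0.0, 1.0]]
side [[419.2, 0.0, 326.6], [0.0, 419.2, 201.4], [0.0, 0.0, 1.0]] [[0.93, -0.367, 0.017, -0.515], [-0.272, -0.719, -0.64, 0.184], [0.247, 0.591, -0.768, 1.073], [0.0, 0.0, 0.0, 1.0]]
{'time_s': 0.1, 'qpos': array([-7.12807891e-06,  2.60590770e-01, -1.39244719e-01,  1.17271848e+00,
       -2.37625279e-06,  1.57077756e+00]), 'joint_vel': array([ 0.00068757, -0.00066587,  0.00337894,  0.00332869,  0.00032069,
       -0.00310034]), 'joint_torque': array([ 1.30990822e-03, -4.06508374e+01,  2.54527545e+01,  1.01374229e-02,
        8.82594691e-05,  5.67244470e-06]), 'ee_pos': array([ 5.24380025e-01, -4.49513396e-06,  2.32260838e-01]), 'orientation': array([ 7.07102393e-01,  7.07110624e-01, -6.22251748e-04, -6.20587576e-04]), 'contact_force': array([ 0.29391686, -0.06618451,  0.52842756]), 'ft_torque': array([-0.04185247, -0.0116377 , -0.01596679]), 'finger_force': 0.0, 'opening': 0.08530981852946906}
```

View pics/scene.png

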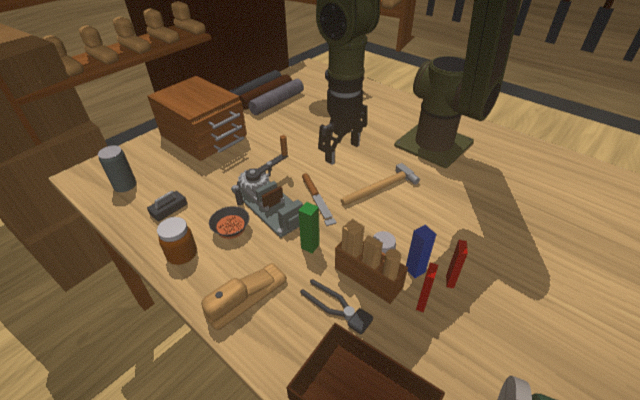

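View pics/side.png

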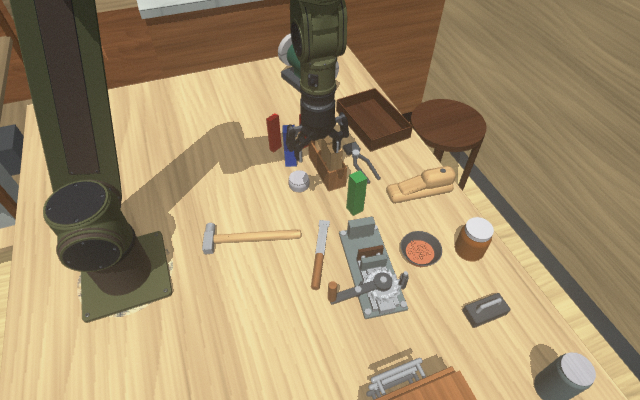

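The scene view shows the clamp around (270,195), with the lever grip at (284,146), and the rack around (370,262) with three sticks. In the side view the clamp is at (372,265) with the lever grip at (333,292), and the rack at (327,160) is partly hidden by the gripper. Next I'll view enlarged crops.

```bash
python3 - <<'E'
import cv2,numpy as np
a=cv2.imread("pics/scene.png")[125:305,225:445];b=cv2.imread("pics/side.png")[120:325,270:430]
cv2.imwrite("pics/sc.png",cv2.resize(a,None,fx=3.3,fy=3.3,interpolation=cv2.INTER_CUBIC)[:600,:800])
cv2.imwrite("pics/sd.png",cv2.resize(b,None,fx=2.9,fy=2.9,interpolation=cv2.INTER_CUBIC)[:600,:800])
E
```

```text
(no output)
```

View pics/sc.png

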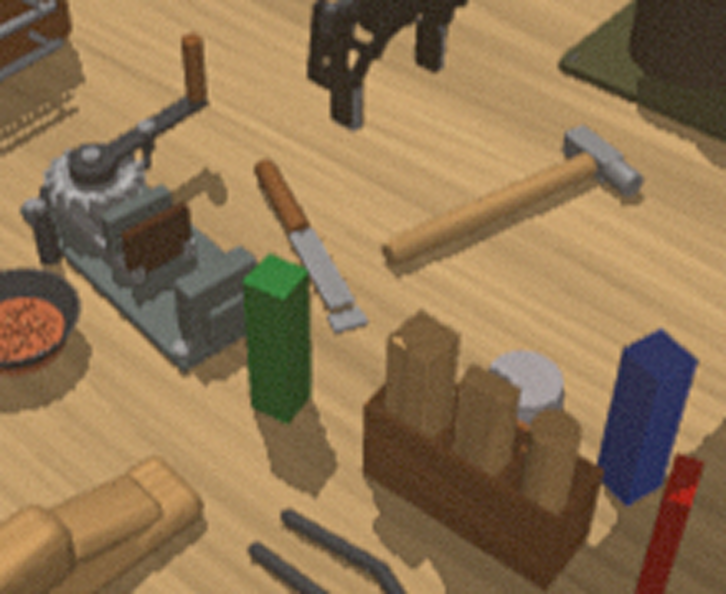

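View pics/sd.png

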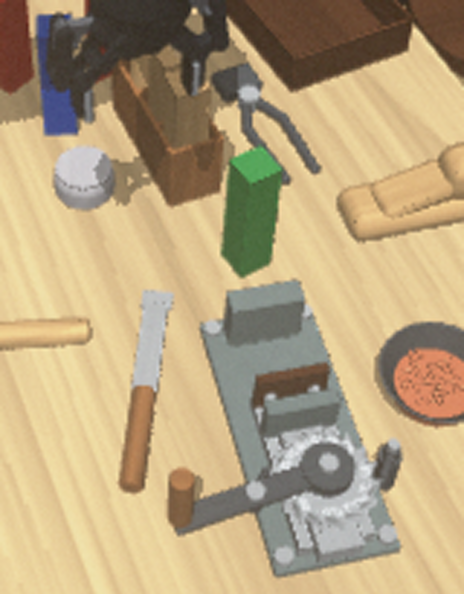

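```bash
cat > h.py <<'E'
from rig import ctrl,cams
import numpy as np
def ray(name,uv,z,c=None):
    c=c or cams.get_calibration(name);K=np.array(c["K"]);W=np.array(c["world_to_cam"])
    x=(uv[0]-K[0,2])/K[0,0];y=(uv[1]-K[1,2])/K[1,1]
    if name=="wrist":
        r=np.hypot(x,y);d=np.array([x/r*np.sin(r),y/r*np.sin(r),np.cos(r)])
    else: d=np.array([x,y,1.])
    R=W[:3,:3];o=-R.T@W[:3,3];d=R.T@d
    return o+d*(z-o[2])/d[2]
E
python3 - <<'E'
from h import *
S=lambda u,v:(225+u/3.3,125+v/3.3)
D=lambda u,v:(270+u/2.9,120+v/2.9)
for n,p,z in [("base FL",D(203,325),.012),("base NL",D(275,575),.012),("base NR",D(400,548),.012),("base FR",D(300,283),.012),("grip top",D(181,476),.136),("hub",D(328,462),.075),("fixjaw top L",D(226,295),.069),("fixjaw top R",D(300,285),.069),("rack near L",D(168,180),.08),("rack near R",D(222,140),.08)]:
    print(n,np.round(ray("side",p,z),3))
for n,p,z in [("grip top",S(193,36),.136),("hub",S(92,155),.075),("blank",S(424,337),.145),("mid",S(486,378),.135),("rod",S(553,425),.13),("rack L",S(365,402),.08),("rack Lbot",S(365,470),0),("rack front bot",S(547,588),0),("rack R",S(602,470),.08)]:
    print(n,np.round(ray("scene",p,z),3))
E
```

```text
base FL [ 0.56  -0.084  0.012]
base NL [ 0.519 -0.336  0.012]
base NR [ 0.626 -0.352  0.012]
base FR [ 0.668 -0.071  0.012]
grip top [ 0.452 -0.286  0.136]
hub [ 0.583 -0.287  0.075]
fixjaw top L [ 0.575 -0.097  0.069]
fixjaw top R [ 0.643 -0.111  0.069]
rack near L [0.574 0.043 0.08 ]
rack near R [0.644 0.075 0.08 ]
grip top [ 0.45  -0.281  0.136]
hub [ 0.581 -0.284  0.075]
blank [0.619 0.112 0.145]
mid [0.614 0.161 0.135]
rod [0.614 0.215 0.13 ]
rack L [0.646 0.084 0.08 ]
rack Lbot [0.644 0.085 0.   ]
rack front bot [0.64  0.245 0.   ]
rack R [0.587 0.243 0.08 ]
```

Emit:
step_arm:
  increments:
    - [[0.03,0.025,0],[0,0,0],0]
    - [[0.06,0.05,0],[0,0,0],0]
    - [[0.09,0.075,0],[0,0,0],0]
    - [[0.112,0.0925,0],[0,0,0],0]
    - [[0.112,0.0925,0],[0,0,0],0]
    - [[0.112,0.0925,0],[0,0,0],0]

```text
time_s: 0.6
ee_pos: [0.6177, 0.1131, 0.2316]
orientation: [0.706, 0.708, -0.001, -0.0]
contact_force: [-0.6, -0.5, 0.8]
opening: 0.0853
finger_force: 0.0
```

```bash
python3 - <<'E'
from h import *
import cv2
c=cams.get_calibration("wrist");a=cams.capture("wrist");cv2.imwrite("pics/w1.png",a)
print(c); s=ctrl.get_state();print(s["time_s"],s["ee_pos"],s["orientation"])
import pickle;pickle.dump(c,open("w1.pkl","wb"))
E
```

```text
{'K': array([[309.70691629,   0.        , 316.99254624],
       [  0.        , 309.70691629, 197.61609752],
       [  0.        ,   0.        ,   1.        ]]), 'world_to_cam': array([[ 0.99999348,  0.00299734, -0.00201501, -0.61791345],
       [ 0.00341697, -0.96586729,  0.25901488,  0.07281818],
       [-0.00116988, -0.25902008, -0.96587123,  0.40694436],
       [ 0.        ,  0.        ,  0.        ,  1.        ]])}
0.65 [0.61688267 0.11211052 0.23197935] [ 7.06814060e-01  7.07398334e-01 -1.10770399e-03 -5.05021431e-04]
```

View pics/w1.png

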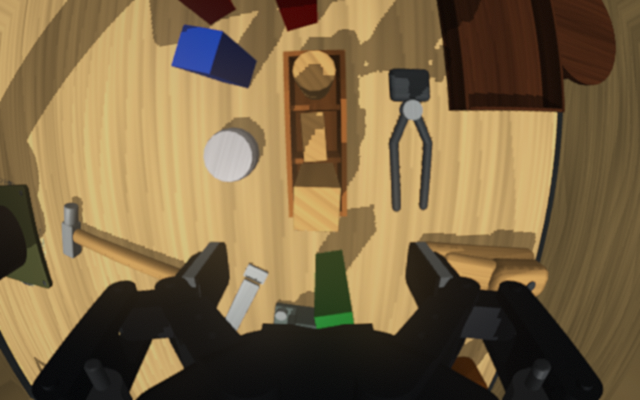

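The wrist view shows the blank's light top at about (293–340, 186–232) at the clamp end of the rack. The slat is in the middle cell at (315,135) and the rod in the far one at (315,72).

```bash
python3 - <<'E'
from h import *
import pickle,cv2
c=pickle.load(open("w1.pkl","rb"));a=cv2.imread("pics/w1.png")
roi=a[175:240,280:355];hsv=cv2.cvtColor(roi,cv2.COLOR_BGR2HSV)
m=((hsv[...,2]>150)*255).astype(np.uint8);m[:, :8]=0;m[:, 62:]=0
cs,_=cv2.findContours(m,0,2)
for q in sorted(cs,key=cv2.contourArea)[-2:]:
    ap=cv2.approxPolyDP(q,4,True)[:,0]+[280,175];print(cv2.contourArea(q),ap.tolist())
    P=np.array([ray("wrist",p,.145,c)[:2] for p in ap]);print(np.round(P,4).tolist(),cv2.minAreaRect(P.astype(np.float32)))
P=[ray("wrist",p,.145,c) for p in [(298,186),(340,187),(338,232),(293,227)]];print(np.round(P,4),np.mean(P,0))
for p in[(285,52),(345,52),(345,215),(289,215)]:print(ray("wrist",p,.08,c).round(3))
E
```

```text
2593.0 [[288, 175], [288, 239], [326, 239], [336, 232], [340, 189], [295, 186], [292, 192]]
[[0.596, 0.134], [0.5948, 0.0822], [0.6251, 0.0824], [0.633, 0.0884], [0.6353, 0.1233], [0.6012, 0.1255], [0.5988, 0.1208]] ((0.6151672601699829, 0.10762326419353485), (0.0517885722219944, 0.03947940468788147), 88.66829681396484)
[[0.6035 0.1255 0.145 ]
 [0.6352 0.1248 0.145 ]
 [0.6345 0.0884 0.145 ]
 [0.5991 0.0925 0.145 ]] [0.61808322 0.10780562 0.145     ]
[0.587 0.24  0.08 ]
[0.644 0.24  0.08 ]
[0.646 0.081 0.08 ]
[0.59  0.081 0.08 ]
```

Emit:
step_arm:
  increments:
    - [[-0.004,0,0.03],[0,0,0.06],0]
    - [[-0.004,0.001,0.06],[0,0,0.06],0]
    - [[-0.004,0.001,0.09],[0,0,0.06],0]
    - [[-0.004,0.001,0.114],[0,0,0.06],0]
    - [[-0.004,0.001,0.114],[0,0,0.06],0]
    - [[-0.004,0.001,0.114],[0,0,0.06],1]
    - [[-0.004,0.001,0.114],[0,0,0.06],1]
    - [[-0.004,0.001,0.114],[0,0,0.06],1]
    - [[-0.004,0.001,0.114],[0,0,0.06],1]
    - [[-0.004,0.001,0.114],[0,0,0.06],1]
    - [[-0.004,0.001,0.114],[0,0,0.06],1]
    - [[-0.004,0.001,0.114],[0,0,0.06],1]

```text
time_s: 1.65
ee_pos: [0.6197, 0.1083, 0.1215]
orientation: [0.728, 0.686, 0.002, 0.001]
contact_force: [-1.5, -0.3, 6.3]
opening: 0.0349
finger_force: 60.3
```

Emit:
step_arm:
  increments:
    - [[0,0,-0.02],[0,0,0],1]
    - [[0,0,-0.05],[0,0,0],1]
    - [[0,0,-0.08],[0,0,0],1]
    - [[0,0,-0.11],[0,0,0],1]
    - [[0,0,-0.14],[0,0,0],1]
    - [[0,0,-0.17],[0,0,0],1]
    - [[0,0,-0.17],[0,0,0],1]
    - [[-0.03,0,-0.17],[0,0,0],1]
    - [[-0.06,0,-0.17],[0,0,0.02],1]
    - [[-0.09,0,-0.17],[0,0,0.04],1]
    - [[-0.12,0,-0.17],[0,0,0.06],1]
    - [[-0.15,0,-0.17],[0,0,0.08],1]
    - [[-0.18,-0.001,-0.17],[0,0,0.095],1]
    - [[-0.21,-0.0015,-0.17],[0,0,0.095],1]
    - [[-0.24,-0.0015,-0.17],[0,0,0.095],1]
    - [[-0.2595,-0.0015,-0.17],[0,0,0.095],1]
    - [[-0.2595,-0.0015,-0.17],[0,0,0.095],1]
    - [[-0.2595,-0.0015,-0.17],[0,0,0.095],1]
    - [[-0.2595,-0.0015,-0.17],[0,0,0.095],1]

```text
time_s: 3.23
ee_pos: [0.6014, -0.1505, 0.2891]
orientation: [0.76, 0.65, 0.0, -0.0]
contact_force: [0.5, -0.3, -1.0]
opening: 0.035
finger_force: 59.7
```

```bash
python3 - <<'E'
from h import *
import cv2,pickle
c=cams.get_calibration("wrist");w=cams.capture("wrist");a=cams.capture("scene");b=cams.capture("side")
pickle.dump(c,open("w2.pkl","wb"));cv2.imwrite("pics/w2.png",w);cv2.imwrite("pics/a2.png",a);cv2.imwrite("pics/b2.png",b)
big=lambda i,f:cv2.resize(i,None,fx=f,fy=f,interpolation=cv2.INTER_CUBIC)
l=big(a[80:280,200:333],3);r=big(b[80:280,290:423],3)
cv2.imwrite("pics/ab2.png",np.hstack([l,r])[:600,:800])
s=ctrl.get_state();print(s["time_s"],s["ee_pos"],s["orientation"],s["opening"],s["finger_force"])
E
```

```text
3.3833 [ 0.60159793 -0.14977004  0.28913228] [ 7.59192568e-01  6.50866054e-01  1.53668635e-04 -2.79984615e-05] 0.035544870579815875 59.733217363245785
```

View pics/ab2.png

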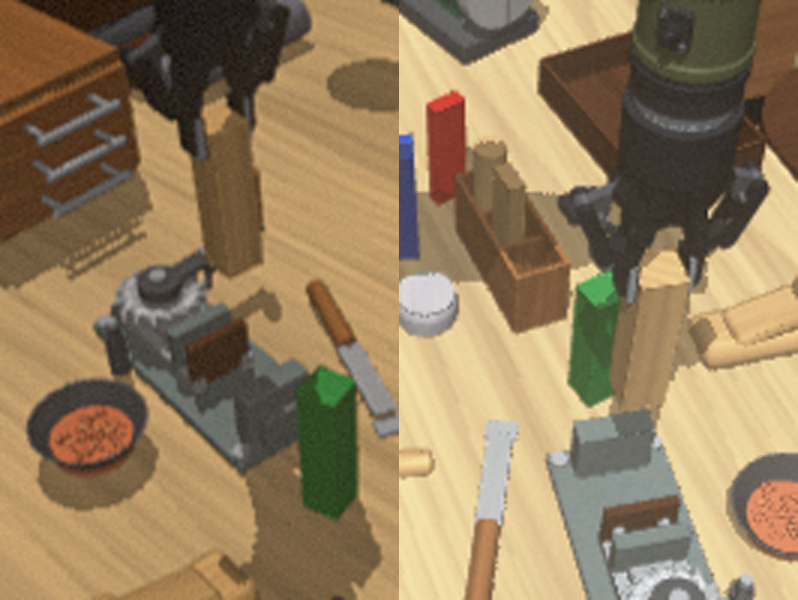

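View pics/w2.png

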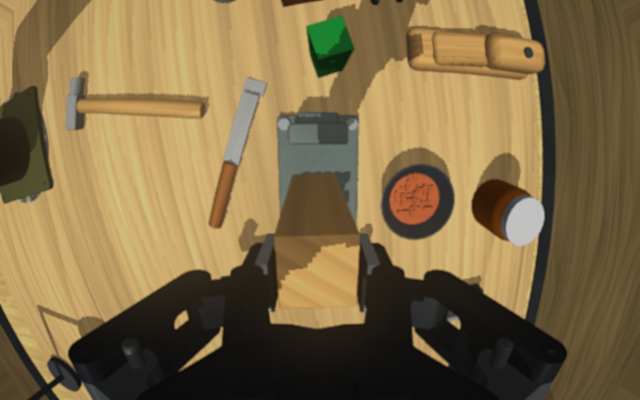

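The blank hangs upright above the bay, aligned with the clamp. In the wrist view its top is at (275–360, 235–308) and the clamp's far base edge at (278–358, 115).

```bash
python3 - <<'E'
from h import *
import pickle
c=pickle.load(open("w2.pkl","rb"))
f=lambda p,z:ray("wrist",p,z,c).round(4)
base=[f(p,.012) for p in[(278,115),(358,115)]];jaw=[f(p,.069) for p in[(289,124),(347,122),(347,144),(289,141)]]
top=[f(p,.3126) for p in[(276,236),(359,236),(360,308),(275,308)]]
print(base,jaw,top,np.mean(top,0))
y=np.array([.154,.988]);print("yaw base",np.arctan2((base[1]-base[0])[1],(base[1]-base[0])[0]), "base mid",np.mean(base,0))
print("seat est", np.mean(base,0)[:2]-y*.069)
E
```

```text
[array([ 0.5606, -0.076 ,  0.012 ]), array([ 0.6667, -0.0924,  0.012 ])] [array([ 0.5785, -0.0901,  0.069 ]), array([ 0.6453, -0.098 ,  0.069 ]), array([ 0.6416, -0.1236,  0.069 ]), array([ 0.5752, -0.1097,  0.069 ])] [array([ 0.5878, -0.1317,  0.3126]), array([ 0.6216, -0.1369,  0.3126]), array([ 0.6185, -0.1731,  0.3126]), array([ 0.5798, -0.1671,  0.3126])] [ 0.601925 -0.1522    0.3126  ]
yaw base -0.15335749342099572 base mid [ 0.61365 -0.0842   0.012  ]
seat est [ 0.603024 -0.152372]
```

Emit:
step_arm:
  increments:
    - [[0,0.001,0.03],[0,0,0],1]
    - [[0,0.001,0.06],[0,0,0],1]
    - [[0,0.001,0.09],[0,0,0],1]
    - [[0,0.001,0.12],[0,0,0],1]
    - [[0,0.001,0.14],[0,0,0],1]
    - [[0,0.001,0.15],[0,0,0],1]
    - [[0,0.001,0.155],[0,0,0],1]
    - [[0,0.001,0.155],[0,0,0],1]
    - [[0,0.001,0.155],[0,0,0],1]

```text
time_s: 4.13
ee_pos: [0.6035, -0.151, 0.1353]
orientation: [0.76, 0.65, 0.001, 0.001]
contact_force: [-0.2, -0.5, -1.3]
opening: 0.0354
finger_force: 59.7
```

Emit:
step_arm:
  increments:
    - [[0,0,0.002],[0,0,0],1]
    - [[0,0,0.004],[0,0,0],1]
    - [[0,0,0.006],[0,0,0],1]
    - [[0,0,0.006],[0,0,0],1]
    - [[0,0,0.006],[0,0,0],1]

```text
time_s: 4.55
ee_pos: [0.6029, -0.1513, 0.1285]
orientation: [0.76, 0.65, 0.0, 0.001]
contact_force: [0.6, -0.7, 0.9]
opening: 0.0349
finger_force: 59.8
```

Emit:
step_arm:
  increments:
    - [[0,0,0.001],[0,0,0],1]
    - [[0,0,0.002],[0,0,0],1]
    - [[0,0,0.002],[0,0,0],1]
    - [[0,0,0.002],[0,0,0],1]

```text
time_s: 4.88
ee_pos: [0.603, -0.1513, 0.1284]
orientation: [0.76, 0.65, 0.001, 0.001]
contact_force: [-2.6, 0.8, 10.2]
opening: 0.0354
finger_force: 61.4
```

Emit:
step_arm:
  increments:
    - [[0,0,0],[0,0,0],0.4]
    - [[0,0,0],[0,0,0],0.2]
    - [[0,0,0],[0,0,0],0]
    - [[0,0,0],[0,0,0],0]
    - [[0,0,0],[0,0,0],0]
    - [[0,0,0],[0,0,0],0]
    - [[0,0,-0.02],[0,0,0],0]
    - [[0,0,-0.05],[0,0,0],0]
    - [[0,0,-0.08],[0,0,0],0]
    - [[0,0,-0.11],[0,0,0],0]
    - [[0,0,-0.11],[0,0,0],0]
    - [[0,0,-0.11],[0,0,0],0]

```text
time_s: 5.88
ee_pos: [0.6039, -0.1515, 0.2382]
orientation: [0.76, 0.65, 0.001, 0.002]
contact_force: [-0.2, -0.3, -0.1]
opening: 0.0856
finger_force: 0.0
```

```bash
python3 - <<'E'
from h import *
import cv2,pickle
c=cams.get_calibration("wrist");w=cams.capture("wrist");a=cams.capture("scene");b=cams.capture("side")
pickle.dump(c,open("w3.pkl","wb"));cv2.imwrite("pics/w3.png",w)
big=lambda i,f:cv2.resize(i,None,fx=f,fy=f,interpolation=cv2.INTER_CUBIC)
cv2.imwrite("pics/ab3.png",np.hstack([big(a[110:260,210:330],3.3),big(b[160:310,300:420],3.3)])[:600,:800])
s=ctrl.get_state();print(s["time_s"],s["ee_pos"])
E
```

```text
6.0333 [ 0.60155554 -0.15085417  0.23446002]
```

View pics/ab3.png

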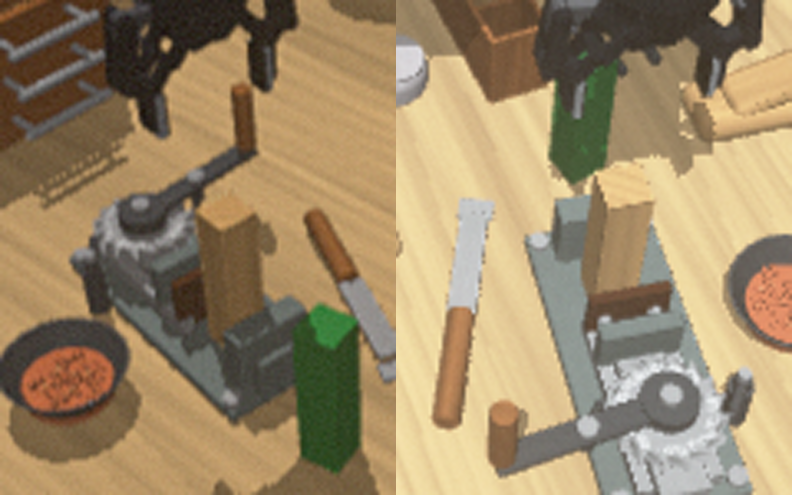

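The blank stands upright on the bed between pad and fixed jaw, and the lever grip's top is near (243,90) in the left crop. Moving above the lever grip with the fingers along its tangent.

Emit:
step_arm:
  increments:
    - [[-0.02,-0.016,0],[0,0,-0.11],0]
    - [[-0.04,-0.032,0],[0,0,-0.22],0]
    - [[-0.06,-0.048,0],[0,0,-0.33],0]
    - [[-0.08,-0.064,0],[0,0,-0.44],0]
    - [[-0.1,-0.08,0],[0,0,-0.55],0]
    - [[-0.12,-0.1,0],[0,0,-0.66],0]
    - [[-0.14,-0.115,0],[0,0,-0.77],0]
    - [[-0.155,-0.129,0],[0,0,-0.88],0]
    - [[-0.155,-0.129,0],[0,0,-0.99],0]
    - [[-0.155,-0.129,0],[0,0,-1.1],0]
    - [[-0.155,-0.129,0],[0,0,-1.21],0]
    - [[-0.155,-0.129,0],[0,0,-1.32],0]
    - [[-0.155,-0.129,0],[0,0,-1.43],0]
    - [[-0.155,-0.129,0],[0,0,-1.54],0]
    - [[-0.155,-0.129,0],[0,0,-1.65],0]
    - [[-0.155,-0.129,0],[0,0,-1.72],0]
    - [[-0.155,-0.129,0],[0,0,-1.72],0]
    - [[-0.155,-0.129,0],[0,0,-1.72],0]

```text
time_s: 7.53
ee_pos: [0.4503, -0.2839, 0.2347]
orientation: [0.004, 1.0, 0.001, -0.001]
contact_force: [0.1, -0.3, -0.2]
opening: 0.0852
finger_force: 0.0
```

```bash
python3 - <<'E'
from h import *
import cv2,pickle
c=cams.get_calibration("wrist");w=cams.capture("wrist")
pickle.dump(c,open("w4.pkl","wb"));cv2.imwrite("pics/w4.png",w)
s=ctrl.get_state();print(s["time_s"],s["ee_pos"],s["orientation"],s["qpos"])
E
```

```text
7.5833 [ 0.45046008 -0.28397005  0.23494452] [ 3.77671819e-03  9.99992302e-01  5.34862244e-04 -9.19579899e-04] [-5.62432524e-01  2.73664694e-01 -1.13944753e-01  1.18531343e+00
 -6.77482610e-05 -5.54878994e-01]
```

View pics/w4.png

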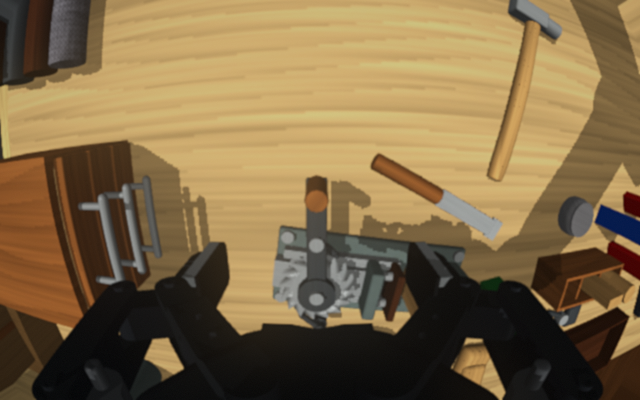

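The wrist view shows the grip post's top at (316,201) and the wheel hub at (316,298). Chest handles on the -y side reach (155,230).

```bash
python3 - <<'E'
from h import *
import pickle
c=pickle.load(open("w4.pkl","rb"))
for p,z in[((316,201),.136),((316,298),.078),((148,178),.05),((148,178),.1),((158,250),.1),((130,142),.14)]:print(p,z,ray("wrist",p,z,c).round(4))
E
```

```text
(316, 201) 0.136 [ 0.4521 -0.2853  0.136 ]
(316, 298) 0.078 [ 0.5824 -0.2865  0.078 ]
(148, 178) 0.05 [ 0.4465 -0.4856  0.05  ]
(148, 178) 0.1 [ 0.4372 -0.4547  0.1   ]
(158, 250) 0.1 [ 0.516  -0.4561  0.1   ]
(130, 142) 0.14 [ 0.3974 -0.4458  0.14  ]
```

Emit:
step_arm:
  increments:
    - [[-0.0015,-0.001,0.03],[0,0,0],0]
    - [[-0.0015,-0.001,0.06],[0,0,0],0]
    - [[-0.0015,-0.001,0.09],[0,0,0],0]
    - [[-0.0015,-0.001,0.12],[0,0,0],0]
    - [[-0.0015,-0.001,0.12],[0,0,0],0]
    - [[-0.0015,-0.001,0.12],[0,0,0],1]
    - [[-0.0015,-0.001,0.12],[0,0,0],1]
    - [[-0.0015,-0.001,0.12],[0,0,0],1]
    - [[-0.0015,-0.001,0.12],[0,0,0],1]
    - [[-0.0015,-0.001,0.12],[0,0,0],1]
    - [[-0.0015,-0.001,0.12],[0,0,0],1]
    - [[-0.0015,-0.001,0.12],[0,0,0],1]
    - [[-0.0015,-0.001,0.12],[0,0,0],1]
    - [[-0.0015,-0.001,0.12],[0,0,0],1]

```text
time_s: 8.75
ee_pos: [0.4534, -0.2859, 0.1177]
orientation: [0.003, 1.0, -0.001, 0.001]
contact_force: [0.1, 0.2, 5.4]
opening: 0.0176
finger_force: 58.4
```

Emit:
step_arm:
  increments:
    - [[-0.0007,-0.013,0],[0,0,-0.1],1]
    - [[-0.0026,-0.0258,0],[0,0,-0.2],1]
    - [[-0.0058,-0.0384,0],[0,0,-0.3],1]
    - [[-0.0103,-0.0506,0],[0,0,-0.4],1]
    - [[-0.0124,-0.0554,0],[0,0,-0.44],1]
    - [[-0.0124,-0.0554,0],[0,0,-0.44],1]
    - [[-0.0124,-0.0554,0],[0,0,-0.44],1]

```text
time_s: 9.33
ee_pos: [0.4662, -0.3416, 0.1177]
orientation: [-0.216, 0.976, -0.001, 0.002]
contact_force: [0.8, 0.9, 5.4]
opening: 0.0176
finger_force: 59.1
```

Emit:
step_arm:
  increments:
    - [[-0.0006,0.013,0],[0,0,0.1],1]
    - [[-0.0026,0.0258,0],[0,0,0.2],1]
    - [[-0.0058,0.0384,0],[0,0,0.3],1]
    - [[-0.0103,0.0506,0],[0,0,0.4],1]
    - [[-0.0159,0.0623,0],[0,0,0.5],1]
    - [[-0.0227,0.0734,0],[0,0,0.6],1]
    - [[-0.0306,0.0837,0],[0,0,0.7],1]
    - [[-0.0394,0.0933,0],[0,0,0.8],1]
    - [[-0.0492,0.1018,0],[0,0,0.9],1]
    - [[-0.0598,0.1094,0],[0,0,1.0],1]
    - [[-0.071,0.1159,0],[0,0,1.1],1]
    - [[-0.0805,0.1202,0],[0,0,1.18],1]
    - [[-0.0805,0.1202,0],[0,0,1.18],1]
    - [[-0.0805,0.1202,0],[0,0,1.18],1]
    - [[-0.0805,0.1202,0],[0,0,1.18],1]

```text
time_s: 10.58
ee_pos: [0.4878, -0.1983, 0.1177]
orientation: [0.364, 0.931, -0.0, 0.001]
contact_force: [-2.1, -0.3, 7.0]
opening: 0.0178
finger_force: 60.1
```

Emit:
step_arm:
  increments:
    - [[-0.0006,-0.013,0],[0,0,-0.1],1]
    - [[-0.0026,-0.0258,0],[0,0,-0.2],1]
    - [[-0.0058,-0.0384,0],[0,0,-0.3],1]
    - [[-0.0103,-0.0506,0],[0,0,-0.4],1]
    - [[-0.0159,-0.0623,0],[0,0,-0.5],1]
    - [[-0.0227,-0.0734,0],[0,0,-0.6],1]
    - [[-0.0306,-0.0837,0],[0,0,-0.7],1]
    - [[-0.0394,-0.0933,0],[0,0,-0.8],1]
    - [[-0.0492,-0.1018,0],[0,0,-0.9],1]
    - [[-0.0598,-0.1094,0],[0,0,-1.0],1]
    - [[-0.071,-0.1159,0],[0,0,-1.1],1]
    - [[-0.0805,-0.1202,0],[0,0,-1.18],1]
    - [[-0.0805,-0.1202,0],[0,0,-1.18],1]
    - [[-0.0805,-0.1202,0],[0,0,-1.18],1]

```text
time_s: 11.75
ee_pos: [0.4663, -0.3416, 0.1177]
orientation: [-0.216, 0.977, -0.001, 0.002]
contact_force: [1.3, 0.5, 5.3]
opening: 0.0176
finger_force: 60.6
```

Emit:
step_arm:
  increments:
    - [[-0.0006,0.013,0],[0,0,0.1],1]
    - [[-0.0026,0.0258,0],[0,0,0.2],1]
    - [[-0.0058,0.0384,0],[0,0,0.3],1]
    - [[-0.0103,0.0506,0],[0,0,0.4],1]
    - [[-0.0159,0.0623,0],[0,0,0.5],1]
    - [[-0.0227,0.0734,0],[0,0,0.6],1]
    - [[-0.0306,0.0837,0],[0,0,0.7],1]
    - [[-0.0394,0.0933,0],[0,0,0.8],1]
    - [[-0.0492,0.1018,0],[0,0,0.9],1]
    - [[-0.0598,0.1094,0],[0,0,1.0],1]
    - [[-0.071,0.1159,0],[0,0,1.1],1]
    - [[-0.0805,0.1202,0],[0,0,1.18],1]
    - [[-0.0805,0.1202,0],[0,0,1.18],1]
    - [[-0.0805,0.1202,0],[0,0,1.18],1]

```text
time_s: 12.92
ee_pos: [0.4878, -0.1982, 0.1176]
orientation: [0.364, 0.931, -0.001, 0.001]
contact_force: [-1.4, -0.1, 7.5]
opening: 0.018
finger_force: 61.2
```

```bash
python3 - <<'E'
from h import *
import cv2
b=cams.capture("side");a=cams.capture("scene")
big=lambda i,f:cv2.resize(i,None,fx=f,fy=f,interpolation=cv2.INTER_CUBIC)
cv2.imwrite("pics/ab5.png",np.hstack([big(a[110:260,210:330],3.3),big(b[160:310,300:420],3.3)])[:600,:800])
E
```

```text
(no output)
```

View pics/ab5.png

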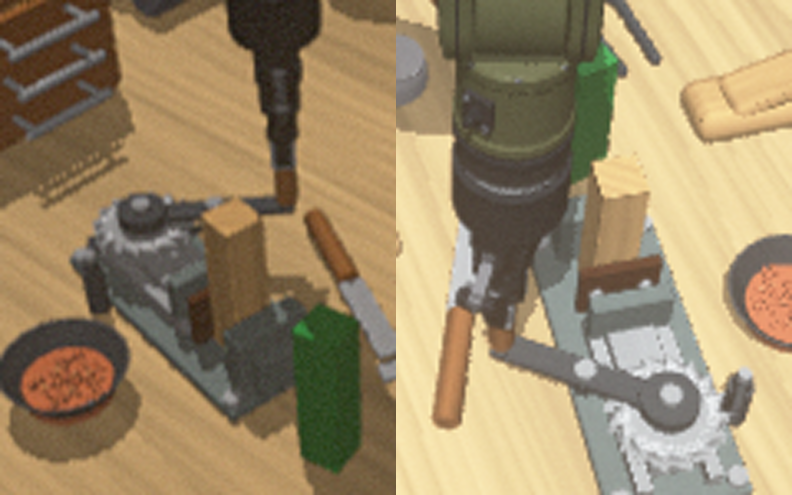

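The jaw has advanced but has not yet closed on the blank, which still stands upright. On the next stroke I'll move in chunks and watch the force.

Emit:
step_arm:
  increments:
    - [[-0.0006,-0.013,0],[0,0,-0.1],1]
    - [[-0.0026,-0.0258,0],[0,0,-0.2],1]
    - [[-0.0058,-0.0384,0],[0,0,-0.3],1]
    - [[-0.0103,-0.0506,0],[0,0,-0.4],1]
    - [[-0.0159,-0.0623,0],[0,0,-0.5],1]
    - [[-0.0227,-0.0734,0],[0,0,-0.6],1]
    - [[-0.0306,-0.0837,0],[0,0,-0.7],1]
    - [[-0.0394,-0.0933,0],[0,0,-0.8],1]
    - [[-0.0492,-0.1018,0],[0,0,-0.9],1]
    - [[-0.0598,-0.1094,0],[0,0,-1.0],1]
    - [[-0.071,-0.1159,0],[0,0,-1.1],1]
    - [[-0.0805,-0.1202,0],[0,0,-1.18],1]
    - [[-0.0805,-0.1202,0],[0,0,-1.18],1]
    - [[-0.0805,-0.1202,0],[0,0,-1.18],1]

```text
time_s: 14.18
ee_pos: [0.4663, -0.3417, 0.1177]
orientation: [-0.216, 0.976, -0.001, 0.002]
contact_force: [-0.3, 1.6, 5.5]
opening: 0.0178
finger_force: 61.5
```

Emit:
step_arm:
  increments:
    - [[-0.0006,0.013,0],[0,0,0.1],1]
    - [[-0.0026,0.0258,0],[0,0,0.2],1]
    - [[-0.0058,0.0384,0],[0,0,0.3],1]
    - [[-0.0103,0.0506,0],[0,0,0.4],1]
    - [[-0.0103,0.0506,0],[0,0,0.4],1]

```text
time_s: 14.6
ee_pos: [0.4536, -0.2898, 0.1177]
orientation: [-0.017, 1.0, -0.001, 0.001]
contact_force: [-0.7, -0.2, 5.8]
opening: 0.0178
finger_force: 61.7
```

Emit:
step_arm:
  increments:
    - [[-0.0006,0.013,0],[0,0,0.1],1]
    - [[-0.0026,0.0258,0],[0,0,0.2],1]
    - [[-0.0026,0.0258,0],[0,0,0.2],1]

```text
time_s: 14.85
ee_pos: [0.4552, -0.2646, 0.1176]
orientation: [0.083, 0.997, -0.001, 0.001]
contact_force: [-0.4, 0.4, 7.5]
opening: 0.0177
finger_force: 61.9
```

Emit:
step_arm:
  increments:
    - [[-0.0006,0.013,0],[0,0,0.1],1]
    - [[-0.0026,0.0258,0],[0,0,0.2],1]
    - [[-0.0026,0.0258,0],[0,0,0.2],1]

```text
time_s: 15.1
ee_pos: [0.462, -0.2396, 0.1176]
orientation: [0.182, 0.983, -0.001, 0.001]
contact_force: [-2.0, -0.5, 9.3]
opening: 0.0177
finger_force: 62.0
```

Emit:
step_arm:
  increments:
    - [[-0.0006,0.013,0],[0,0,0.1],1]
    - [[-0.0026,0.0258,0],[0,0,0.2],1]
    - [[-0.0026,0.0258,0],[0,0,0.2],1]

```text
time_s: 15.35
ee_pos: [0.4738, -0.2164, 0.1176]
orientation: [0.279, 0.96, -0.001, 0.001]
contact_force: [-3.0, 0.2, 9.6]
opening: 0.018
finger_force: 62.2
```

```bash
python3 - <<'E'
from h import *
s=ctrl.get_state();print(s["joint_torque"].round(1),s["contact_force"],s["ft_torque"].round(2),s["ee_pos"])
E
```

```text
[  1.6 -36.5  21.   -1.3   0.5   0.6] [-3.0134285   0.1639636   9.59778879] [ 0.1   0.62 -0.14] [ 0.4737588  -0.21636496  0.117596  ]
```

Emit:
step_arm:
  increments:
    - [[-0.0006,0.013,0],[0,0,0.1],1]
    - [[-0.0021,0.0233,0],[0,0,0.18],1]
    - [[-0.0021,0.0233,0],[0,0,0.18],1]
    - [[-0.0021,0.0233,0],[0,0,0.18],1]

```text
time_s: 15.68
ee_pos: [0.4876, -0.1985, 0.1176]
orientation: [0.363, 0.932, -0.001, 0.001]
contact_force: [-3.0, 1.5, 11.2]
opening: 0.0178
finger_force: 62.3
```

Emit:
step_arm:
  increments:
    - [[-0.0006,-0.013,0],[0,0,-0.1],1]
    - [[-0.0026,-0.0258,0],[0,0,-0.2],1]
    - [[-0.0058,-0.0384,0],[0,0,-0.3],1]
    - [[-0.0103,-0.0506,0],[0,0,-0.4],1]
    - [[-0.0159,-0.0623,0],[0,0,-0.5],1]
    - [[-0.0227,-0.0734,0],[0,0,-0.6],1]
    - [[-0.0306,-0.0837,0],[0,0,-0.7],1]
    - [[-0.0394,-0.0933,0],[0,0,-0.8],1]
    - [[-0.0492,-0.1018,0],[0,0,-0.9],1]
    - [[-0.0598,-0.1094,0],[0,0,-1.0],1]
    - [[-0.071,-0.1159,0],[0,0,-1.1],1]
    - [[-0.0805,-0.1202,0],[0,0,-1.18],1]
    - [[-0.0805,-0.1202,0],[0,0,-1.18],1]
    - [[-0.0805,-0.1202,0],[0,0,-1.18],1]

```text
time_s: 16.85
ee_pos: [0.4663, -0.3417, 0.1176]
orientation: [-0.217, 0.976, -0.0, 0.002]
contact_force: [0.9, 0.8, 7.6]
opening: 0.0178
finger_force: 62.2
```

Emit:
step_arm:
  increments:
    - [[-0.0006,0.013,0],[0,0,0.1],1]
    - [[-0.0026,0.0258,0],[0,0,0.2],1]
    - [[-0.0026,0.0258,0],[0,0,0.2],1]

```text
time_s: 17.1
ee_pos: [0.457, -0.3157, 0.1177]
orientation: [-0.117, 0.993, -0.0, 0.001]
contact_force: [-0.5, 0.5, 4.3]
opening: 0.0177
finger_force: 62.0
```

Emit:
step_arm:
  increments:
    - [[-0.0006,0.013,0],[0,0,0.1],1]
    - [[-0.0026,0.0258,0],[0,0,0.2],1]
    - [[-0.0026,0.0258,0],[0,0,0.2],1]

```text
time_s: 17.35
ee_pos: [0.4536, -0.2904, 0.1177]
orientation: [-0.017, 1.0, -0.001, 0.001]
contact_force: [-0.9, 0.1, 7.4]
opening: 0.0179
finger_force: 62.1
```

Emit:
step_arm:
  increments:
    - [[-0.0006,0.013,0],[0,0,0.1],1]
    - [[-0.0006,0.013,0],[0,0,0.1],1]

```text
time_s: 17.52
ee_pos: [0.4537, -0.2779, 0.1176]
orientation: [0.033, 0.999, -0.001, 0.001]
contact_force: [-2.6, -1.1, 7.4]
opening: 0.0178
finger_force: 62.2
```

Emit:
step_arm:
  increments:
    - [[-0.0006,0.013,0],[0,0,0.1],1]
    - [[-0.0006,0.013,0],[0,0,0.1],1]

```text
time_s: 17.68
ee_pos: [0.4551, -0.2651, 0.1177]
orientation: [0.083, 0.997, -0.001, 0.001]
contact_force: [-1.9, -0.2, 8.0]
opening: 0.0175
finger_force: 62.3
```

Emit:
step_arm:
  increments:
    - [[-0.0006,0.013,0],[0,0,0.1],1]
    - [[-0.0006,0.013,0],[0,0,0.1],1]

```text
time_s: 17.85
ee_pos: [0.4578, -0.2524, 0.1176]
orientation: [0.133, 0.991, -0.001, 0.001]
contact_force: [-2.1, -1.4, 8.0]
opening: 0.0173
finger_force: 62.3
```

Emit:
step_arm:
  increments:
    - [[-0.0006,0.013,0],[0,0,0.1],1]
    - [[-0.0006,0.013,0],[0,0,0.1],1]

```text
time_s: 18.02
ee_pos: [0.4619, -0.24, 0.1176]
orientation: [0.182, 0.983, -0.001, 0.001]
contact_force: [-2.3, -0.5, 9.2]
opening: 0.0177
finger_force: 62.4
```

Emit:
step_arm:
  increments:
    - [[-0.0006,0.013,0],[0,0,0.1],1]
    - [[-0.0006,0.013,0],[0,0,0.1],1]

```text
time_s: 18.18
ee_pos: [0.4671, -0.2281, 0.1176]
orientation: [0.231, 0.973, -0.001, 0.001]
contact_force: [-2.1, -1.4, 9.8]
opening: 0.018
finger_force: 62.4
```

Emit:
step_arm:
  increments:
    - [[-0.0006,0.013,0],[0,0,0.1],1]
    - [[-0.0006,0.013,0],[0,0,0.1],1]

```text
time_s: 18.35
ee_pos: [0.4716, -0.2197, 0.1176]
orientation: [0.28, 0.96, -0.005, -0.0]
contact_force: [-7.6, -7.7, 11.8]
opening: 0.0175
finger_force: 62.7
```

Emit:
step_arm:
  increments:
    - [[-0.0002,0.005,0],[0,0,0.03],1]
    - [[-0.0002,0.005,0],[0,0,0.03],1]
    - [[-0.0002,0.005,0],[0,0,0.03],1]

```text
time_s: 18.6
ee_pos: [0.4729, -0.2175, 0.1176]
orientation: [0.293, 0.956, -0.007, -0.001]
contact_force: [-10.8, -12.9, 12.3]
opening: 0.0176
finger_force: 63.0
```

```bash
python3 - <<'E'
from h import *
import cv2
a=cams.capture("side");cv2.imwrite("pics/s6.png",a)
b0=cv2.imread("pics/side.png")
hs=cv2.cvtColor(a,cv2.COLOR_BGR2HSV)
# dark-brown pad, clamp region
m=((hs[...,0]<15)&(hs[...,1]>90)&(hs[...,2]<110)).astype(np.uint8);m[:225]=0;m[275:]=0;m[:,:350]=0;m[:,:][:,395:]=0
n,l,st,ce=cv2.connectedComponentsWithStats(m)
C=np.array([.5978,-.2135]);y=np.array([.1524,.988])
C=np.array([.5823,-.2866])+.075*y
for i in range(1,n):
    if st[i,4]>20:
        ys,xs=np.nonzero(l==i);print(st[i],ce[i])
        for col in np.linspace(xs.min()+2,xs.max()-2,4).astype(int):
            r=ys[xs==col].min();p=ray("side",(col,r),.065)[:2]-C;print(col,r,(p@y).round(4),(p@[y[1],-y[0]]).round(4))
E
python3 - <<'E'
from h import *
import cv2
C=np.array([.5823,-.2866])+.075*np.array([.1524,.988]);R=np.array([[.988,.1524],[-.1524,.988]])
c=cams.get_calibration("side");K=c["K"];W=c["world_to_cam"]
def px(x,y,z):
    w=np.r_[C+R@[x,y],z,1];p=K@(W@w)[:3];return (p[:2]/p[2]).round(1)
for f in("side","s6"):
    h=cv2.cvtColor(cv2.imread(f"pics/{f}.png"),cv2.COLOR_BGR2HSV);print(f)
    # scan along clamp y on the pad/jaw tops at x=+26, height 0.063
    for yy in np.arange(0,.105,.005):
        p=px(.027,yy,.063);u,v=p.round().astype(int);print(int(yy*1000),p,h[v,u],end=' | ')
    print()
E
```

```text
side
0 [383.4 253.6] [ 66  10 130] | 5 [382.8 252. ] [ 73  12 145] | 10 [382.2 250.3] [ 14 105  92] | 15 [381.6 248.7] [ 14 104  91] | 20 [381.  247.1] [ 12 115 111] | 25 [380.4 245.5] [ 12 115 111] | 30 [379.8 243.8] [ 60   9 144] | 35 [379.2 242.3] [ 72  17 150] | 40 [378.7 240.7] [ 70  10 147] | 45 [378.1 239.1] [ 71  14 149] | 50 [377.5 237.5] [ 74  19 150] | 55 [376.9 236. ] [ 70  15 149] | 60 [376.4 234.4] [ 77  15 151] | 65 [375.8 232.9] [ 73  15 151] | 70 [375.2 231.4] [ 75  14 150] | 75 [374.7 229.8] [ 60   9 144] | 80 [374.1 228.3] [ 30   3 159] | 85 [373.6 226.8] [ 42  10 124] | 90 [373.  225.3] [ 30  22 105] | 95 [372.5 223.8] [ 30  17 107] | 100 [371.9 222.4] [ 71  14 148] | 
s6
0 [383.4 253.6] [ 71  12 165] | 5 [382.8 252. ] [ 70  14 165] | 10 [382.2 250.3] [ 72  16 160] | 15 [381.6 248.7] [ 72  16 164] | 20 [381.  247.1] [ 60   9 139] | 25 [380.4 245.5] [ 43  15 117] | 30 [379.8 243.8] [ 34  15 117] | 35 [379.2 242.3] [ 73  14 159] | 40 [378.7 240.7] [ 71  13 156] | 45 [378.1 239.1] [ 20  44 116] | 50 [377.5 237.5] [ 13  92 100] | 55 [376.9 236. ] [ 12 115 126] | 60 [376.4 234.4] [ 64  11 158] | 65 [375.8 232.9] [ 75  12 165] | 70 [375.2 231.4] [ 71  12 165] | 75 [374.7 229.8] [ 60   6 158] | 80 [374.1 228.3] [ 30   6 176] | 85 [373.6 226.8] [ 18  21 144] | 90 [373.  225.3] [ 17 109 184] | 95 [372.5 223.8] [ 17 108 185] | 100 [371.9 222.4] [ 16 107 189] |
```

```bash
python3 - <<'E'
from h import *
import cv2
C=np.array([.5823,-.2866])+.075*np.array([.1524,.988]);R=np.array([[.988,.1524],[-.1524,.988]])
c=cams.get_calibration("side");K=c["K"];W=c["world_to_cam"]
def px(x,y,z):
    w=np.r_[C+R@[x,y],z,1];p=K@(W@w)[:3];return p[:2]/p[2]
for f in("side","s6"):
    I=cv2.imread(f"pics/{f}.png").astype(np.float32);print(f)
    for x in(.027,.022):
        ys=np.arange(-.03,.065,.0015);P=np.array([px(x,t,.066) for t in ys],np.float32)
        q=cv2.remap(I,P[:,0][None],P[:,1][None],1)[0]
        print([(round(t*1000),int(v.mean()),int(v[2]-v[0])) for t,v in zip(ys,q)])
E
```

```text
side
[(-30, 144, -5), (-28, 144, -5), (-27, 140, -3), (-25, 132, -1), (-24, 127, 0), (-22, 116, 1), (-21, 106, 1), (-19, 103, 3), (-18, 105, 5), (-16, 120, 1), (-15, 135, -1), (-13, 138, -2), (-12, 140, -3), (-10, 140, -3), (-9, 140, -2), (-7, 140, -2), (-6, 140, -2), (-4, 139, -2), (-3, 138, -1), (-1, 138, -3), (0, 140, -4), (2, 141, -3), (3, 142, -3), (5, 141, -3), (6, 130, 3), (8, 111, 13), (9, 95, 23), (11, 85, 28), (12, 76, 34), (14, 73, 36), (15, 75, 37), (17, 79, 43), (18, 83, 48), (20, 85, 50), (21, 86, 51), (23, 92, 45), (24, 99, 37), (26, 115, 20), (27, 133, 4), (29, 142, -1), (30, 146, -4), (32, 146, -4), (33, 145, -4), (35, 144, -3), (36, 143, -2), (38, 143, -2), (39, 142, -3), (41, 142, -4), (42, 143, -4), (44, 144, -3), (45, 144, -4), (47, 144, -4), (48, 145, -3), (50, 146, -3), (51, 145, -3), (53, 144, -3), (54, 144, -3), (56, 145, -4), (57, 145, -4), (59, 145, -4), (60, 146, -4), (62, 146, -3), (63, 146, -3), (65, 147, -2)]
[(-30, 110, 2), (-28, 106, 4), (-27, 100, 4), (-25, 100, 5), (-24, 100, 4), (-22, 100, 4), (-21, 102, 4), (-19, 105, 4), (-18, 109, 2), (-16, 118,
[... 1990 characters left out ...]
, 149, 0), (-6, 154, -2), (-4, 160, -4), (-3, 160, -5), (-1, 162, -4), (0, 162, -2), (2, 161, -2), (3, 161, -1), (5, 159, -1), (6, 156, -1), (8, 150, -2), (9, 143, -1), (11, 135, 1), (12, 127, 2), (14, 118, 4), (15, 111, 6), (17, 109, 7), (18, 110, 6), (20, 111, 6), (21, 112, 6), (23, 113, 6), (24, 114, 6), (26, 115, 5), (27, 121, 3), (29, 130, 2), (30, 141, 0), (32, 150, -2), (33, 152, -3), (35, 153, -3), (36, 154, -3), (38, 153, -3), (39, 153, -3), (41, 152, -2), (42, 139, 3), (44, 114, 15), (45, 96, 28), (47, 88, 41), (48, 87, 51), (50, 89, 54), (51, 91, 56), (53, 92, 57), (54, 95, 56), (56, 102, 40), (57, 109, 24), (59, 130, 11), (60, 149, 0), (62, 154, -2), (63, 156, -4), (65, 155, -4)]
```

Comparing the two side pictures, the jaw has moved about 45.5 mm and the pad is on the blank (face at about 59 mm), so the wheel is at its stop. I'll give one more small push, then bring the lever home.

Emit:
step_arm:
  increments:
    - [[-0.0001,0.004,0],[0,0,0.02],1]
    - [[-0.0001,0.004,0],[0,0,0.02],1]
    - [[-0.0001,0.004,0],[0,0,0.02],1]

```text
time_s: 18.9
ee_pos: [0.4738, -0.2159, 0.1176]
orientation: [0.303, 0.953, -0.009, -0.001]
contact_force: [-14.2, -16.7, 12.1]
opening: 0.0177
finger_force: 63.3
```

Emit:
step_arm:
  increments:
    - [[-0.0006,-0.013,0],[0,0,-0.1],1]
    - [[-0.0026,-0.0258,0],[0,0,-0.2],1]
    - [[-0.0058,-0.0384,0],[0,0,-0.3],1]
    - [[-0.0103,-0.0506,0],[0,0,-0.4],1]
    - [[-0.0159,-0.0623,0],[0,0,-0.5],1]
    - [[-0.0227,-0.0734,0],[0,0,-0.6],1]
    - [[-0.0306,-0.0837,0],[0,0,-0.7],1]
    - [[-0.0394,-0.0933,0],[0,0,-0.8],1]
    - [[-0.0492,-0.1018,0],[0,0,-0.9],1]
    - [[-0.0598,-0.1094,0],[0,0,-1.0],1]
    - [[-0.0664,-0.1134,0],[0,0,-1.05],1]
    - [[-0.0664,-0.1134,0],[0,0,-1.05],1]
    - [[-0.0664,-0.1134,0],[0,0,-1.05],1]

```text
time_s: 19.98
ee_pos: [0.4663, -0.3417, 0.1176]
orientation: [-0.216, 0.976, -0.001, -0.0]
contact_force: [-3.4, -1.1, 9.5]
opening: 0.0177
finger_force: 62.5
```

Emit:
step_arm:
  increments:
    - [[0,-0.003,0],[0,0,-0.02],1]
    - [[0,-0.005,0],[0,0,-0.03],1]
    - [[0,-0.005,0],[0,0,-0.03],1]
    - [[0,-0.005,0],[0,0,-0.03],1]

```text
time_s: 20.32
ee_pos: [0.4663, -0.3418, 0.1175]
orientation: [-0.231, 0.973, 0.003, -0.001]
contact_force: [-6.9, 8.7, 16.4]
opening: 0.0177
finger_force: 63.3
```

Emit:
step_arm:
  increments:
    - [[0,0.002,0],[0,0,0.01],1]
    - [[0,0.002,0],[0,0,0.01],0.5]
    - [[0,0.002,0],[0,0,0.01],0.3]
    - [[0,0.002,0],[0,0,0.01],0.3]
    - [[0,0.002,0],[0,0,0.01],0.3]
    - [[0,0.002,0],[0,0,0.01],0.3]
    - [[0,0.002,-0.02],[0,0,0.01],0.3]
    - [[0,0.002,-0.04],[0,0,0.01],0.3]
    - [[0,0.002,-0.08],[0,0,0.01],0.3]
    - [[0,0.002,-0.12],[0,0,0.01],0.3]
    - [[0,0.002,-0.15],[0,0,0.01],0.3]
    - [[0,0.002,-0.15],[0,0,0.01],0.3]
    - [[0,0.002,-0.15],[0,0,0.01],0.3]

```text
time_s: 21.4
ee_pos: [0.4691, -0.3437, 0.2682]
orientation: [-0.225, 0.974, -0.002, 0.002]
contact_force: [0.4, -0.2, -0.2]
opening: 0.0597
finger_force: 0.0
```

```bash
python3 - <<'E'
from h import *
import cv2
s=ctrl.get_state();print(s["time_s"],s["ee_pos"],s["contact_force"])
c=cams.get_calibration("wrist");w=cams.capture("wrist");b=cams.capture("side");cv2.imwrite("pics/s7.png",b)
h=cv2.cvtColor(w,cv2.COLOR_BGR2HSV);K=c["K"];W=c["world_to_cam"]
m=((h[...,0]<14)&(h[...,1]>130)&(h[...,2]>100)).astype(np.uint8)
n,l,st,ce=cv2.connectedComponentsWithStats(m)
for i in range(1,n):
    if 60<st[i,4]<3000: print("wrist",st[i],ce[i].round(1),ray("wrist",ce[i],.136,c).round(4))
C=np.array([.5823,-.2866])+.075*np.array([.1524,.988]);R=np.array([[.988,.1524],[-.1524,.988]])
print("home grip expected",C+R@np.array([-.13*np.cos(.6),-.075-.13*np.sin(.6)]))
c=cams.get_calibration("side");K=c["K"];W=c["world_to_cam"]
for f in("s6","s7"):
    I=cv2.imread(f"pics/{f}.png").astype(np.float32)
    P=np.array([(lambda p:p[:2]/p[2])(K@(W@np.r_[C+R@[.027,t],.066,1])[:3]) for t in np.arange(.02,.065,.0015)],np.float32)
    print(f,cv2.remap(I,P[:,0][None],P[:,1][None],1)[0].mean(1).astype(int).tolist())
d=cv2.absdiff(cv2.imread("pics/s6.png")[195:275,345:400],b[195:275,345:400]).max(2);print("blank/jaw diff px>50:",(d>50).sum())
# grip orange-brown in the side view
h=cv2.cvtColor(b,cv2.COLOR_BGR2HSV);m=((h[...,0]<14)&(h[...,1]>120)&(h[...,2]>80)).astype(np.uint8);m[:270]=0;m[340:]=0;m[:,:322]=0;m[:,370:]=0
n,l,st,ce=cv2.connectedComponentsWithStats(m)
for i in range(1,n):
    if st[i,4]>20: print("side",st[i],ce[i].round(1),ray("side",ce[i],.108).round(4))
E
```

```text
21.4 [ 0.4691163  -0.34369065  0.26815547] [ 0.43357498 -0.17422133 -0.20085327]
wrist [ 105   49   55  160 1266] [128.8 127.1] [ 0.4944 -0.5424  0.136 ]
wrist [412 186  39  58 534] [430.6 214.5] [ 0.4436 -0.2349  0.136 ]
wrist [588 313  28  41 102] [606.9 338.8] [0.4836 0.2633 0.136 ]
home grip expected [ 0.4651072  -0.34277113]
s6 [139, 134, 122, 115, 114, 113, 130, 146, 149, 151, 152, 152, 152, 153, 143, 125, 106, 91, 82, 85, 88, 91, 95, 100, 105, 129, 151, 156, 159, 160]
s7 [142, 136, 119, 104, 97, 89, 84, 76, 70, 66, 64, 63, 63, 62, 62, 62, 63, 66, 68, 67, 66, 65, 65, 65, 64, 65, 67, 72, 76, 79]
blank/jaw diff px>50: 2172
side [345 303   8  11  47] [348.1 306.8] [ 0.4697 -0.3355  0.108 ]
```

The side view of the clamp is blocked by the arm, so I'll move it clear for a final check.

Emit:
step_arm:
  increments:
    - [[-0.01,0.03,0],[0,0,0],0]
    - [[-0.02,0.06,0],[0,0,0],0]
    - [[-0.03,0.09,0],[0,0,0],0]
    - [[-0.04,0.12,0],[0,0,0],0]
    - [[-0.05,0.15,0],[0,0,0],0]
    - [[-0.06,0.18,0],[0,0,0],0]
    - [[-0.07,0.21,0],[0,0,0],0]
    - [[-0.08,0.24,0],[0,0,0],0]
    - [[-0.09,0.27,0],[0,0,0],0]
    - [[-0.1,0.3,0],[0,0,0],0]
    - [[-0.108,0.336,0],[0,0,0],0]
    - [[-0.108,0.336,0],[0,0,0],0]
    - [[-0.108,0.336,0],[0,0,0],0]

```text
time_s: 22.58
ee_pos: [0.4158, 0.0081, 0.2643]
orientation: [-0.227, 0.974, 0.0, -0.002]
contact_force: [-0.1, -0.8, 0.3]
opening: 0.0854
finger_force: 0.0
```

```bash
python3 - <<'E'
from h import *
import cv2
s=ctrl.get_state();print(s["time_s"],s["ee_pos"])
b=cams.capture("side");cv2.imwrite("pics/s8.png",b);a=cams.capture("scene");cv2.imwrite("pics/a8.png",a)
C=np.array([.5823,-.2866])+.075*np.array([.1524,.988]);R=np.array([[.988,.1524],[-.1524,.988]])
c=cams.get_calibration("side");K=c["K"];W=c["world_to_cam"]
for f in("s6","s8"):
    I=cv2.imread(f"pics/{f}.png").astype(np.float32)
    P=np.array([(lambda p:p[:2]/p[2])(K@(W@np.r_[C+R@[.027,t],.066,1])[:3]) for t in np.arange(.02,.065,.0015)],np.float32)
    print(f,cv2.remap(I,P[:,0][None],P[:,1][None],1)[0].mean(1).astype(int).tolist())
d=cv2.absdiff(cv2.imread("pics/s6.png")[195:275,360:400],b[195:275,360:400]).max(2);print("diff px>50:",(d>50).sum())
h=cv2.cvtColor(b,cv2.COLOR_BGR2HSV);m=((h[...,0]<14)&(h[...,1]>120)&(h[...,2]>80)).astype(np.uint8);m[:270]=0;m[350:]=0;m[:,:322]=0;m[:,375:]=0
n,l,st,ce=cv2.connectedComponentsWithStats(m)
for i in range(1,n):
    if st[i,4]>20: print("side",st[i],ce[i].round(1),ray("side",ce[i],.103).round(4))
h=cv2.cvtColor(a,cv2.COLOR_BGR2HSV);m=((h[...,0]<14)&(h[...,1]>120)&(h[...,2]>60)).astype(np.uint8);m[:100]=0;m[185:]=0;m[:,:240]=0;m[:,300:]=0
n,l,st,ce=cv2.connectedComponentsWithStats(m)
for i in range(1,n):
    if st[i,4]>20: print("scene",st[i],ce[i].round(1),ray("scene",ce[i],.103).round(4))
E
```

```text
22.5833 [0.4158362  0.00809533 0.26429252]
s6 [139, 134, 122, 115, 114, 113, 130, 146, 149, 151, 152, 152, 152, 153, 143, 125, 106, 91, 82, 85, 88, 91, 95, 100, 105, 129, 151, 156, 159, 160]
s8 [130, 123, 113, 106, 106, 106, 120, 132, 135, 138, 139, 139, 140, 140, 131, 114, 98, 84, 76, 80, 84, 85, 86, 91, 97, 118, 137, 141, 144, 144]
diff px>50: 2
scene [264 131   7  17  37] [266.9 138.2] [ 0.4593 -0.3491  0.103 ]
```

```bash
python3 -c "
from rig import ctrl
print(ctrl.hand_in())"
```

```text
the job is handed in; nothing more can be done
None
```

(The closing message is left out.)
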